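# Return the mixed-up teapots to their own sets

### The job

Customers have mixed up the teapots of the three small tea sets on the display table. Put each teapot back in the middle of the round rest on the tray that holds its own cup: the squat round pot with the wide bowl cup, the square pot with the square cup, the tall pot with the tall narrow cup; the empty cork trivet is free to park a pot on. Keep the pots upright and set them down gently, and leave the cups standing where they are.

Things in the scene. Friction and masses are not known exactly. Their poses are not given: they have to be found in the camera images.
- pot_round: Squat round teapot: belly 62 mm across, widest and straight-sided from 22 to 34 mm above its foot, foot 42 mm across, lid knob up to 68 mm; spout reaches 58 mm in front of and handle 57 mm behind its axis, both in a plane up to 13 mm thick. Origin: centre of the underside; x points from handle to spout, y across (grip it across y). Grey-green glaze like all the pots; lid fast; about 0.2 kg.
- pot_square: Square teapot: body 56 x 56 mm with upright flat sides from 6 to 44 mm above its foot, lid knob up to 63 mm; spout reaches 57 mm in front of and handle 56 mm behind its axis, both up to 13 mm thick. Origin: centre of the underside; x points from handle to spout, y across (grip it across y). Grey-green glaze like all the pots; lid fast; about 0.2 kg.
- pot_tall: Tall straight-sided teapot: cylinder 50 mm in diameter up to 88 mm above its foot, lid knob up to 107 mm; spout reaches 52 mm in front of and handle 55 mm behind its axis, both up to 12 mm thick. Origin: centre of the underside; x points from handle to spout, y across (grip it across y). Grey-green glaze like all the pots; lid fast; about 0.2 kg.
- tray_round: Bamboo tray that carries the wide bowl cup, home of the round pot; the three trays are alike: 210 x 120 mm, fixed, floor 10 mm and 6 mm wide rim 16 mm above the table. Origin: centre of its underside; x runs along it to the cup's end, y across. Teapot rest: round dark disc, 84 mm across, top 13 mm above the table, centred at x = -45 mm. Cup at about x = +60 mm. Another set's pot stands on the rest at first.
- tray_square: Bamboo tray that carries the square cup, home of the square pot; the three trays are alike: 210 x 120 mm, fixed, floor 10 mm and 6 mm wide rim 16 mm above the table. Origin: centre of its underside; x runs along it to the cup's end, y across. Teapot rest: round dark disc, 84 mm across, top 13 mm above the table, centred at x = -45 mm. Cup at about x = +60 mm. Another set's pot stands on the rest at first.
- tray_tall: Bamboo tray that carries the tall cup, home of the tall pot; the three trays are alike: 210 x 120 mm, fixed, floor 10 mm and 6 mm wide rim 16 mm above the table. Origin: centre of its underside; x runs along it to the cup's end, y across. Teapot rest: round dark disc, 84 mm across, top 13 mm above the table, centred at x = -45 mm. Cup at about x = +60 mm. Another set's pot stands on the rest at first.
- cup_round: Wide round bowl-shaped tea cup without handle, 68 mm across the mouth, 34 mm high. Loose, about 0.08 kg, upright on its own tray; it stays there. Origin: centre of its underside, z up.
- cup_square: Square tea cup without handle, 46 x 46 mm, 42 mm high. Loose, about 0.08 kg, upright on its own tray; it stays there. Origin: centre of its underside, z up.
- cup_tall: Tall narrow straight tea cup without handle, 42 mm across, 66 mm high. Loose, about 0.08 kg, upright on its own tray; it stays there. Origin: centre of its underside, z up.
- trivet: Empty round cork trivet on the table between two trays, 100 mm in diameter, top 10 mm above the table, fixed: a free spot for parking a teapot. Origin: centre of its underside. Between the other two trays stands a low stack of saucers, 93 mm across and 41 mm high; other wares around the trays are under 0.2 m high.
Not all that is in view belongs to the job. Leave any purple or red look-alike of the pot_round alone.

How it is judged:
By the outcome, as a careful person would: the job done as asked, in the order asked, and still so for the second after the job is handed in, with the robot touching nothing.
It also fails if it takes over 112 s, if anything falls off the work surface, if the arm or the gripper's body presses on something with over 40 N, if the wrist force passes 120 N, or if a joint passes its speed limit or range.

### The arm

A 6-joint arm with a two-finger parallel gripper is mounted at the origin on the work surface. World frame = base frame: x ahead of the robot, y to its left, z up, the work surface at z = 0. Lengths are in mm, angles in rad, forces in N, time in s.
With the tool pointing down it reaches from about 350 to 875 mm from the base axis. Payload 4.2 kg.
Tool frame: the origin (TCP) lies at the very end of the fingers, on their centre line; the grasp point (between the pads) lies 19 mm behind it; z points along the fingers, y is the line along which they close (so a half turn about z gives the same grasp; the last joint's range is limited). The gripper opens to 85 mm and grips with 20 to 120 N. Pads are 22 mm wide; open, the fingers measure 114 mm over their backs; the gripper's body (76 mm by 85 mm) begins 54 mm behind the grasp point. The pads swing forward as they close: fully open they stand 13 mm farther back than shut.
Start: joints at [-0.984, 0.385, 0.008, 0, -1.194, -0.259], TCP at [201.241, -591.694, 231.312] pointing down, gripper open.
Joint ranges: [-3.14, 3.14], [-1.21, 2.06], [-1.07, 1.41], [-3.16, 2.05], [-2.99, -0.16], [-3.1, 3.1]. Speed limits (rad/s): [2.79, 2.79, 3.14, 3.14, 3.14, 3.14].

### API

Orientations are given as a unit quaternion [x, y, z, w].
In Python, from bench import arm gives the robot as it stands.
- The arm moves only by the tool servo_tool, never from a script. Its argument "rows" is a list that holds one entry, the list of rows, each a list of 7 numbers: the finger opening in mm, from 0 to 85.4, then the shift along the tool's x, y, z in mm, then the turn, a rotation vector about the tool's x, y, z in rad. A call has 1 to 10 rows; each row is the pose to reach, as a shift and turn from the pose commanded when the call began, along the tool's axes at that moment; what a row does not reach only later rows make up. A row lasts 1/8 s, in which the tool goes at most 62.5 mm and 10.7 degrees, less where a joint would pass 70% of its speed; a pose out of reach is approached as far as the arm can. A call with a gripper value outside its range is refused whole. The fingers move at their own pace and stop on an object; the grip force is fixed at half the most. Time passes only in rows, so rows that repeat a pose let the fingers close. It gives the time, the measured TCP pose, the force, the opening and the grip force at its end, in the units of the state.
- arm.read_state(): the state, without advancing time (a new reading comes with each control period).
- arm.get_image(name): name is "scene" or "side" or "wrist"; returns the picture (480x640x3 uint8, red, green, blue); there is no depth.
- arm.camera_params(name): a dict with "intrinsics" (3x3 intrinsics, pixels), "R" (3x3) and "t" (3): a world point X has camera coordinates R X + t. Camera axes: x right, y down, z forward; pixel columns grow to the right and rows downward; lengths in mm; the calibration is good to about 2 mm. A picture is of the moment at which its call begins: read the wrist's pose just before it. camera_params takes no time and is no camera call; for the wrist camera it gives the pose at the moment of the call.
- arm.job_done(): hands the job in; it is judged then, once.
The state is a dict: "clock": time; "joints": joint angles; "joint_vel": joint speeds; "joint_efforts": joint torques, N m; "position": TCP position; "ee_rot": TCP orientation; "contact_force": force on the tool from outside, world axes, zero at the start; "wrist_torque": the same for the moment, N m; "gripper_width": finger opening in mm; "grasp_force": force on a finger pad.
Only numpy, scipy, OpenCV 4.12 (cv2) and the standard library are available. Lean on these libraries where they do the work, as an engineer would, in place of code of your own. Each camera call takes 0.05 s, during which the arm holds its last target. There are 200 camera calls.

## Working session

There is one attempt and no reset: what is moved stays moved. The work goes in short steps, Python scripts to look and compute and a tool call to move; the robot and the scene stay as the last step left them, time stands still between calls to the robot, and variables do not carry over. Pictures are saved under pics/ and viewed, at most 14 in all, crops included, and the job is handed in when it is done.

Besides the shell and the picture viewer there is one more tool, called after ">>>" as a command line: name --argument value ..., lists and objects as JSON in quotes. servo_tool: Moves the arm, as the interface text tells. Its arguments: {"type":"object","properties":{"rows":{"type":"array"}},"required":["rows"]}

```bash
mkdir -p pics; ls; python3 - <<'E'
from bench import arm
import cv2
for n in ("scene","side","wrist"):
    p=arm.camera_params(n); print(n,p)
    cv2.imwrite(f"pics/{n}0.png",arm.get_image(n)[:,:,::-1])
print(arm.read_state())
E
```

```text
pics
scene {'intrinsics': array([[472.47140056,   0.        , 327.24083327],
       [  0.        , 472.47140056, 224.61053501],
       [  0.        ,   0.        ,   1.        ]]), 'R': array([[ 0.87107768,  0.4911184 ,  0.00513854],
       [ 0.40617542, -0.71445674, -0.56971317],
       [-0.27612536,  0.49835158, -0.82182753]]), 't': array([-384.58677394, -174.9531859 , 1193.12819031])}
side {'intrinsics': array([[452.60331059,   0.        , 312.94776257],
       [  0.        , 452.60331059, 236.6837448 ],
       [  0.        ,   0.        ,   1.        ]]), 'R': array([[-0.69208961, -0.72170831, -0.01221046],
       [-0.3932847 ,  0.39122137, -0.83202944],
       [ 0.60525955, -0.57103674, -0.55459708]]), 't': array([297.28603738, 213.2127711 , 779.62569024])}
wrist {'intrinsics': array([[395.46236488,   0.        , 320.49892441],
       [  0.        , 395.46236488, 236.51283013],
       [  0.        ,   0.        ,   1.        ]]), 'R': array([[-0.32162809,  0.94686508,  0.00137764],
       [ 0.90839909,  0.30815094,  0.28258465],
       [ 0.26714501,  0.09213861, -0.95924138]]), 't': array([623.79450579, -36.84887149, 378.2319749 ])}
{'clock': 0.15, 'joints': array([-9.84385595e-01,  3.85393211e-01,  6.96535653e-03, -3.32270940e-04,
       -1.19401483e+00, -2.58566013e-01]), 'joint_vel': array([-0.00095894, -0.00194055,  0.00549231,  0.00267214, -0.00081221,
       -0.00112868]), 'joint_efforts': array([ 1.14478107e-04, -3.92680478e+01,  1.88581359e+01,  4.18861806e+00,
       -3.44051652e-03, -4.43587886e-07]), 'position': array([ 201.10501117, -591.3076596 ,  230.4778162 ]), 'ee_rot': array([-1.63128742e-01,  9.86604436e-01,  8.14119331e-04, -1.96676590e-04]), 'contact_force': array([ 0.6802591 , -0.21690416,  0.49016282]), 'wrist_torque': array([-0.00979396, -0.0234844 , -0.03386534]), 'grasp_force': 0.0, 'gripper_width': 85.3790012637237}
```

View pics/scene0.png

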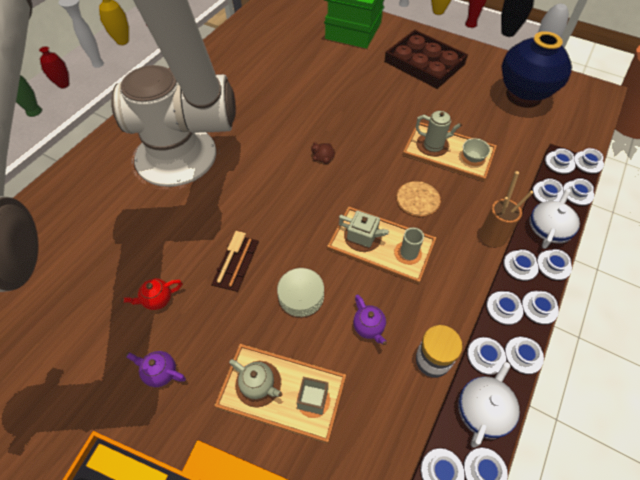

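View pics/side0.png

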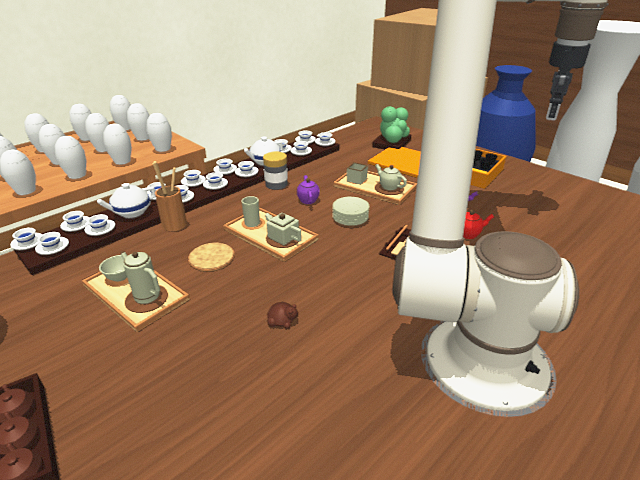

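Scene view: the tall pot (436,135) is on the bowl-cup tray, the square pot (362,228) is on the tall-cup tray, and the round pot (256,380) is on the square-cup tray. The trivet is at (418,198) and the saucer stack at (300,291). Candidates for pot_round are the grey-green pot (256,380), the red pot (155,294), and the purple pots (157,369) and (370,321). I choose (256,380) because it's grey-green and on a tray.

```bash
cat > h.py <<'E'
import numpy as np,cv2
from bench import arm
def ray(p,uv,z):
    uv=np.atleast_2d(uv).astype(float);K,R,t=p["intrinsics"],p["R"],np.array(p["t"])
    d=np.c_[uv,np.ones(len(uv))]@np.linalg.inv(K).T@R
    c=-R.T@t
    return c+d*((z-c[2])/d[:,2])[:,None]
def proj(p,X):
    q=np.atleast_2d(X)@p["R"].T+np.array(p["t"]);q=q@p["intrinsics"].T
    return q[:,:2]/q[:,2:]
def bamboo(bgr):
    h=cv2.cvtColor(bgr,cv2.COLOR_BGR2HSV)
    return cv2.inRange(h,(10,60,170),(28,190,255))
def green(bgr):
    h=cv2.cvtColor(bgr,cv2.COLOR_BGR2HSV)
    return cv2.inRange(h,(25,15,50),(75,110,255))
E
python3 - <<'E'
from h import *
for n in("scene","side"):
    im=cv2.imread(f"pics/{n}0.png");p=arm.camera_params(n)
    m=cv2.morphologyEx(bamboo(im),cv2.MORPH_CLOSE,np.ones((9,9)))
    for c in cv2.findContours(m,0,2)[0]:
        if cv2.contourArea(c)<500: continue
        w=ray(p,c[:,0],14)[:,:2]
        r=cv2.minAreaRect(w.astype(np.float32));print(n,c[:,0].mean(0).round(),np.round(r[0]),np.round(r[1]),round(r[2],1))
    g=cv2.morphologyEx(green(im),cv2.MORPH_OPEN,np.ones((3,3)))
    for c in cv2.findContours(g,0,2)[0]:
        if cv2.contourArea(c)>150: print(n,"green",cv2.boundingRect(c),cv2.contourArea(c))
im=cv2.imread("pics/scene0.png")
a=cv2.resize(im[335:445,200:360],(800,550),interpolation=2);cv2.imwrite("pics/c1.png",a)
b=cv2.resize(im[100:270,325:505],(600,567),interpolation=2);cv2.imwrite("pics/c2.png",b)
E
```

```text
scene [278. 392.] [ 549. -360.] [209. 119.] 13.2
scene [442. 343.] [ 770. -134.] [70. 72.] 22.8
scene [233. 258.] [ 310. -176.] [ 41. 130.] 14.5
scene [386. 249.] [569.  16.] [209. 119.] 5.4
scene [416. 199.] [590. 169.] [97. 99.] 86.1
scene [450. 152.] [597. 354.] [209. 119.] 5.1
scene green (545, 422, 94, 58) 2878.0
scene green (508, 415, 47, 65) 1270.5
scene green (300, 380, 24, 25) 420.0
scene green (231, 361, 47, 38) 997.5
scene green (570, 340, 70, 121) 5202.0
scene green (629, 337, 11, 27) 175.0
scene green (532, 329, 36, 88) 1549.5
scene green (564, 301, 23, 19) 281.5
scene green (569, 272, 26, 20) 275.0
scene green (278, 269, 46, 47) 1681.5
scene green (585, 228, 55, 105) 2574.5
scene green (402, 228, 21, 31) 454.5
scene green (580, 216, 25, 49) 510.0
scene green (340, 212, 48, 34) 817.5
scene green (625, 167, 15, 16) 164.0
scene green (463, 139, 26, 22) 415.5
scene green (425, 112, 28, 36) 570.5
scene green (589, 44, 27, 23) 241.5
scene green (566, 37, 27, 28) 351.5
side [139. 296.] [606. 353.] [236. 124.] 5.0
side [212. 256.] [580. 175.] [101. 102.] 2.5
side [269. 233.] [565.   9.] [218. 149.] 1.8
side [371. 185.] [ 542. -356.] [218. 219.] 81.1
side [106. 166.] [1265.  100.] [727. 621.] 57.8
side [405.  17.] [ 2324. -3169.] [560. 911.] 12.0
side green (480, 371, 27, 15) 174.0
side green (403, 281, 28, 17) 164.0
side green (93, 252, 88, 57) 2157.5
side green (232, 221, 34, 23) 252.5
side green (265, 213, 36, 31) 731.0
side green (333, 197, 36, 28) 823.0
side green (242, 196, 17, 31) 398.0
side green (0, 190, 114, 42) 378.5
side green (422, 178, 16, 60) 333.0
side green (455, 174, 11, 36) 155.5
side green (347, 165, 57, 26) 740.0
side green (446, 119, 17, 48) 190.5
side green (381, 106, 29, 37) 790.5
side green (430, 97, 17, 79) 387.5
side green (464, 78, 15, 66) 303.0
side green (440, 36, 15, 59) 259.0
side green (474, 8, 14, 38) 195.5
side green (449, 0, 11, 27) 152.5
side green (0, 0, 386, 161) 46148.0
```

View pics/c2.png

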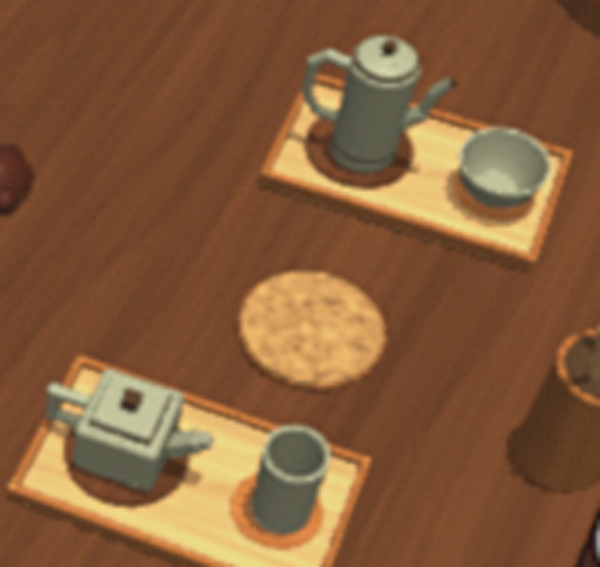

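View pics/c1.png

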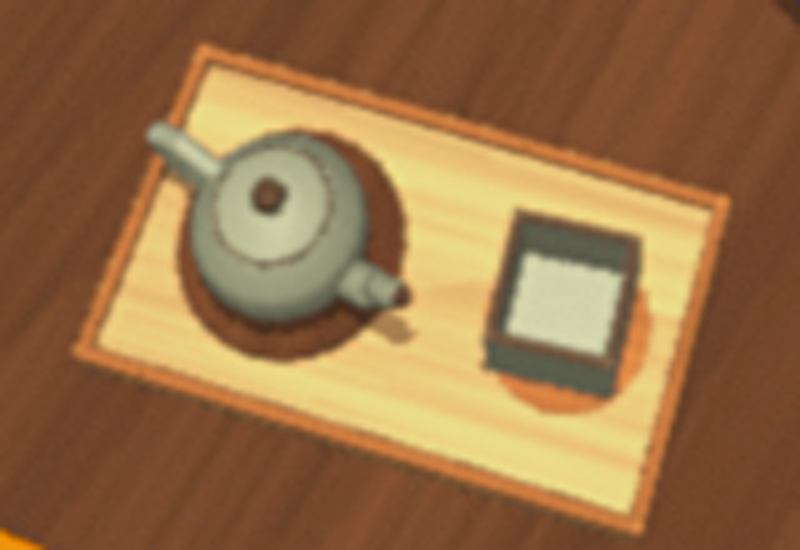

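The crops confirm it. Every pot stands on its rest, roughly centred, with its spout toward the cup. The round pot's knob is at scene px (253.6,374), the square's at (364,220) and the tall's at (441.7,114).

```bash
cat >> h.py <<'E'
from scipy.spatial.transform import Rotation as Ro
def tool(yaw): # tool down, tool x at yaw deg
    a=np.radians(yaw/2); return Ro.from_quat([np.cos(a),np.sin(a),0,0])
def go(x,y,z,yaw=None,frm=None):
    s=arm.read_state(); R=Ro.from_quat(s["ee_rot"]); P=s["position"]
    cy=np.degrees(np.arctan2(*R.as_matrix()[[1,0],0]))
    if yaw is None: T=R
    else: # choose nearest half turn
        yaw=cy+(yaw-cy+90)%180-90; T=tool(yaw)
    d=R.inv().apply(np.array([x,y,z])-P); r=(R.inv()*T).as_rotvec()
    print("tool yaw",cy.round(1),"P",P.round(1),"j6",s["joints"][5].round(2),"shift",d.round(1),"turn",r.round(3))
E
python3 - <<'E'
from h import *
p=arm.camera_params("scene")
print(ray(p,(253.6,374.2),76),ray(p,(364.3,220),71),ray(p,(441.7,114.1),115))
c1=lambda u,v:(200+u/5,335+v/5); c2=lambda u,v:(325+u/3.333,100+v/3.333)
for nm,h,s,hz,sz in(("round",c1(155,132),c1(403,295),58,58),("sq",c2(57,392),c2(208,438),55,52),("tall",c2(318,62),c2(450,83),88,88)):
    a,b=ray(p,h,hz)[0],ray(p,s,sz)[0];print(nm,a.round(),b.round(),np.degrees(np.arctan2(*(b-a)[[1,0]])))
w=arm.camera_params("wrist");s=arm.read_state();R=Ro.from_quat(s["ee_rot"])
c=-w["R"].T@w["t"];print("cam in tool",R.inv().apply(c-s["position"]),"axis",R.inv().apply(w["R"][2]))
go(524.2,11.8,260,10)
E
```

```text
[[ 507.62857711 -373.36967329   76.        ]] [[524.79769338  10.45185721  71.        ]] [[556.65775596 345.62055012 115.        ]]
round [ 455. -371.   58.] [ 562. -375.   58.] -2.2679632214756853
sq [476.   3.  55.] [576.  21.  52.] 10.108122646992852
tall [511. 336.  88.] [603. 363.  88.] 16.49640445737665
cam in tool [  71.79295285    0.47389171 -142.02811966] axis [-2.82696876e-01 -6.34359220e-04  9.59209088e-01]
tool yaw -161.2 P [ 201.1 -591.3  230.5] j6 -0.26 shift [-500.   467.1  -28.8] turn [ 0.002 -0.     0.153]
```

>>> servo_tool --rows '[[[85,-60,55,-15,0,0,0.03],[85,-120,110,-28,0,0,0.06],[85,-165,155,-28,0,0,0.09],[85,-210,196,-28,0,0,0.12],[85,-255,238,-28,0,0,0.15],[85,-300,280,-28,0,0,0.15],[85,-345,322,-28,0,0,0.15],[85,-390,364,-28,0,0,0.15],[85,-430,402,-28,0,0,0.15],[85,-465,434,-28,0,0,0.15]]]'

```text
clock: 1.4
position: [495.9, -40.6, 259.4]
ee_rot: [-0.089, 0.996, 0.0, 0.0]
contact_force: [1.1, -0.1, -0.6]
gripper_width: 85.2
grasp_force: 0.0
```

>>> servo_tool --rows '[[[85,-25,25,0,0,0,0],[85,-35,36,0,0,0,0],[85,-35,36,0,0,0,0],[85,-35,36,0,0,0,0]]]'

```text
clock: 1.9
position: [522.9, -2.0, 259.3]
ee_rot: [-0.088, 0.996, -0.0, -0.0]
contact_force: [-0.2, -1.2, 0.3]
gripper_width: 85.0
grasp_force: 0.0
```

```bash
cat >> h.py <<'E'
def look(name,n="wrist"):
    p=arm.camera_params(n); im=arm.get_image(n)[:,:,::-1].copy(); cv2.imwrite(f"pics/{name}.png",im); return p,im
E
python3 - <<'E'
from h import *
p,im=look("w1"); go(524.5,11,150,10); print(arm.read_state()["clock"])
E
```

```text
tool yaw -169.9 P [522.9  -2.1 259.4] j6 -1.7 shift [ -3.9  12.6 109.4] turn [ 0.    -0.     0.002]
1.95
```

View pics/w1.png

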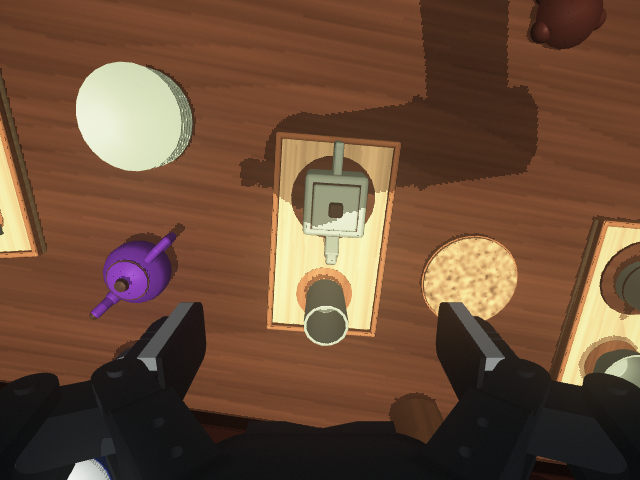

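Wrist view: the square pot's knob is at (336,211), its handle end at (339,145) and its spout tip at (331,262). The fingers are at the bottom of the picture and the trivet at (470,278).

```bash
python3 - <<'E'
from h import *
p=arm.camera_params("wrist")
k=ray(p,(336,211),74)[0]; print("knob",k)
top=ray(p,[(309,172),(367,172),(364,236),(305,233)],57)
print(top.round(1),top.mean(0)) 
a,b=ray(p,(339,145),55)[0],ray(p,(331,262),55)[0];print(a,b,np.degrees(np.arctan2(*(b-a)[[1,0]])))
d1=top[1]-top[0];d2=top[3]-top[0];print(np.degrees(np.arctan2(d1[1],d1[0])),np.degrees(np.arctan2(d2[1],d2[0])))
print("trivet",cv2.fitEllipse(np.array([[422,279],[470,237],[517,277],[470,323],[437,247],[504,247]],np.float32)),ray(p,(470,279),10))
c=ray(p,[(276,133),(400,143),(375,335),(268,328)],16);print(c.round(),c.mean(0))
E
```

```text
knob [522.63812164  11.46877898  74.        ]
[[496.4 -16.7  57. ]
 [487.6  32.8  57. ]
 [544.7  42.1  57. ]
 [551.3 -11.   57. ]] [519.98982305  11.81535101  57.        ]
[469.55045196   4.74420633  55.        ] [575.27576695  17.42076289  55.        ] 6.837173877287574
100.09305410949928 5.850151528881252
trivet ((469.51422119140625, 279.3442687988281), (86.88511657714844, 96.15946197509766), 82.19523620605469) [[584.22739894 170.86964679  10.        ]]
[[471. -54.  16.]
 [460.  64.  16.]
 [664.  84.  16.]
 [676. -33.  16.]] [567.82774786  15.30374102  16.        ]
```

>>> servo_tool --rows '[[[85,-2.5,13.4,40,0,0,0.03],[85,-2.5,13.4,90,0,0,0.03],[85,-2.5,13.4,135,0,0,0.03],[85,-2.5,13.4,170,0,0,0.03],[85,-2.5,13.4,195,0,0,0.03],[85,-2.5,13.4,215,0,0,0.03],[85,-2.5,13.4,227,0,0,0.03],[85,-2.5,13.4,235,0,0,0.03],[85,-2.5,13.4,235,0,0,0.03],[85,-2.5,13.4,235,0,0,0.03]]]'

```text
clock: 3.2
position: [524.2, 12.8, 25.0]
ee_rot: [-0.074, 0.997, 0.0, 0.001]
contact_force: [0.3, -0.2, -0.0]
gripper_width: 85.0
grasp_force: 0.0
```

```bash
python3 - <<'E'
from h import *
look("w2"); go(523,11.5,24,8)
E
```

```text
tool yaw -171.5 P [524.2  12.8  25. ] j6 -1.76 shift [ 1.4 -1.1  1. ] turn [0.    0.002 0.008]
```

View pics/w2.png

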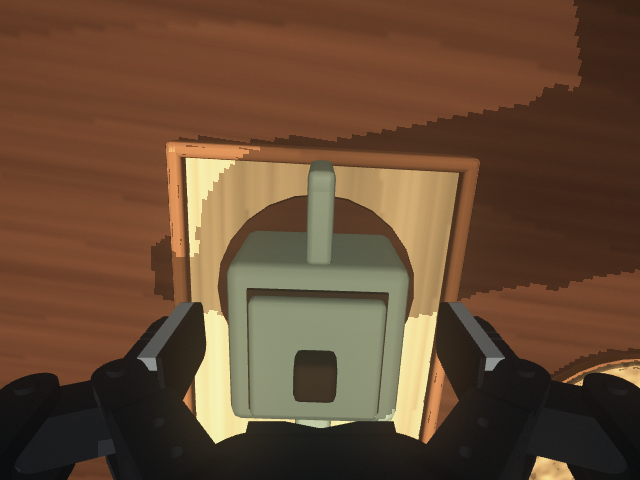

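The pot sits centrally between the fingers and is well aligned, so I close on it.

>>> servo_tool --rows '[[[50,1,-0.8,0,0,0,0],[40,1,-0.8,0,0,0,0],[40,1,-0.8,0,0,0,0],[40,1,-0.8,0,0,0,0],[40,1,-0.8,0,0,0,0],[40,1,-0.8,0,0,0,0],[40,1,-0.8,0,0,0,0],[40,1,-0.8,0,0,0,0]]]'

```text
clock: 4.25
position: [523.3, 11.9, 25.0]
ee_rot: [-0.074, 0.997, 0.0, 0.001]
contact_force: [-0.4, -0.1, 5.3]
gripper_width: 55.5
grasp_force: 64.1
```

```bash
python3 - <<'E'
from h import *
go(587,170,130)
E
```

```text
tool yaw -171.5 P [523.3  11.9  25. ] j6 -1.76 shift [ -86.5  147.  -104.9] turn [0. 0. 0.]
```

>>> servo_tool --rows '[[[40,0,0,-10,0,0,0],[40,0,0,-30,0,0,0],[40,-3,5,-60,0,0,0],[40,-15,25,-85,0,0,0],[40,-33,55,-90,0,0,0],[40,-50,86,-90,0,0,0],[40,-68,115,-85,0,0,0],[40,-80,136,-80,0,0,0],[40,-85,145,-65,0,0,0],[40,-86.5,147,-50,0,0,0]]]'

```text
clock: 5.5
position: [586.0, 169.7, 72.7]
ee_rot: [-0.074, 0.997, -0.0, -0.001]
contact_force: [0.1, -0.4, -2.7]
gripper_width: 55.1
grasp_force: 63.4
```

```bash
python3 - <<'E'
from h import *
print(arm.read_state()["gripper_width"]);go(587,170,22.5)
E
```

```text
55.0889267993896
tool yaw -171.5 P [586.  169.7  72.7] j6 -1.97 shift [-1.1  0.2 50.2] turn [0. 0. 0.]
```

>>> servo_tool --rows '[[[40,-1,0,15,0,0,0],[40,-1,0,28,0,0,0],[40,-1,0,38,0,0,0],[40,-1,0,44,0,0,0],[40,-1,0,47,0,0,0],[40,-1,0,48,0,0,0],[40,-1,0,48,0,0,0],[40,-1,0,48,0,0,0]]]'

```text
clock: 6.5
position: [587.9, 170.2, 26.7]
ee_rot: [-0.074, 0.997, 0.0, 0.0]
contact_force: [0.2, -0.3, -1.5]
gripper_width: 55.0
grasp_force: 63.4
```

>>> servo_tool --rows '[[[40,0,0,1.5,0,0,0],[40,0,0,3,0,0,0],[40,0,0,4,0,0,0],[40,0,0,4,0,0,0]]]'

```text
clock: 7.0
position: [587.7, 170.0, 22.2]
ee_rot: [-0.074, 0.997, -0.0, -0.0]
contact_force: [-0.2, 0.3, -2.1]
gripper_width: 55.6
grasp_force: 63.6
```

>>> servo_tool --rows '[[[40,0,0,0.5,0,0,0],[40,0,0,1,0,0,0],[40,0,0,1,0,0,0]]]'

```text
clock: 7.38
position: [587.7, 170.0, 22.1]
ee_rot: [-0.074, 0.997, 0.0, 0.0]
contact_force: [-2.8, -0.8, 5.1]
gripper_width: 55.3
grasp_force: 64.0
```

>>> servo_tool --rows '[[[60,0,0,0,0,0,0],[85,0,0,0,0,0,0],[85,0,0,0,0,0,0],[85,0,0,-20,0,0,0],[85,0,0,-60,0,0,0],[85,0,0,-110,0,0,0],[85,0,0,-165,0,0,0],[85,0,0,-200,0,0,0],[85,0,0,-225,0,0,0],[85,0,0,-235,0,0,0]]]'

```text
clock: 8.62
position: [588.2, 170.2, 258.0]
ee_rot: [-0.074, 0.997, 0.001, 0.001]
contact_force: [-0.0, -0.3, -0.7]
gripper_width: 84.8
grasp_force: 0.0
```

```bash
python3 - <<'E'
from h import *
go(554,347,257,12)
E
```

```text
tool yaw -171.5 P [588.2 170.2 258. ] j6 -1.97 shift [  7.8 179.9   1.2] turn [ 0.001  0.003 -0.062]
```

>>> servo_tool --rows '[[[85,1,20,0,0,0,-0.01],[85,3,65,0,0,0,-0.03],[85,5,115,0,0,0,-0.06],[85,7,155,0,0,0,-0.06],[85,8,175,0,0,0,-0.06],[85,8,180,0,0,0,-0.06],[85,8,180,0,0,0,-0.06],[85,8,180,0,0,0,-0.06]]]'

```text
clock: 9.62
position: [553.6, 345.7, 256.4]
ee_rot: [-0.103, 0.995, -0.0, -0.0]
contact_force: [0.7, 0.8, 0.5]
gripper_width: 85.0
grasp_force: 0.0
```

```bash
python3 - <<'E'
from h import *
p,im=look("w3"); print(arm.read_state()["position"])
E
```

```text
[553.63155489 345.72895272 256.49282811]
```

View pics/w3.png

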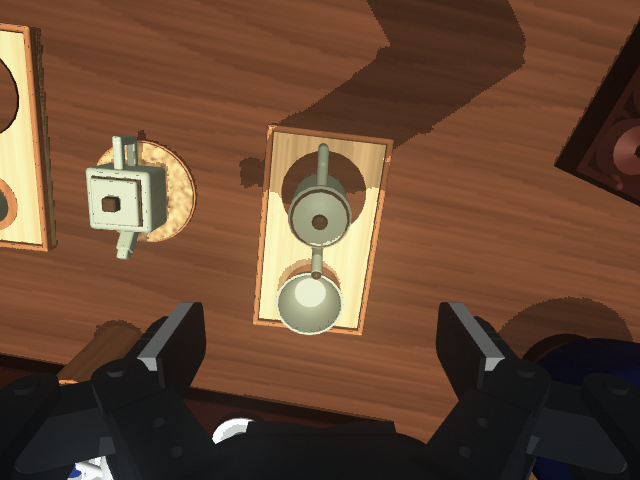

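The square pot stands on the trivet. The tall pot's knob is at (320,222), its handle end at (323,146) and its spout tip at (316,276). The bowl-cup tray's corners are (271,126), (392,141), (363,333) and (254,322).

```bash
python3 - <<'E'
from h import *
p=arm.camera_params("wrist")
print("knob",ray(p,(320,222),117)[0], "lid", ray(p,(319.5,216),101)[0])
a,b=ray(p,(323,146),85)[0],ray(p,(316,276),90)[0];print(a,b,np.degrees(np.arctan2(*(b-a)[[1,0]])))
c=ray(p,[(271,126),(392,141),(363,333),(254,322)],16);print(c.round(),c.mean(0))
k=ray(p,(320,222),117)[0]
go(k[0],k[1],63,8)
E
```

```text
knob [553.70446911 345.67722118 117.        ] lid [553.10884011 345.13187864 101.        ]
[501.82401257 337.16883832  85.        ] [606.84253047 353.29919342  90.        ] 8.732123500467912
[[498. 287.  16.]
 [488. 401.  16.]
 [691. 422.  16.]
 [702. 304.  16.]] [594.91402563 353.53724896  16.        ]
tool yaw -168.2 P [553.6 345.7 256.5] j6 -2.17 shift [-0.000e+00 -1.000e-01  1.935e+02] turn [0.    0.    0.067]
```

>>> servo_tool --rows '[[[85,0,0,40,0,0,0.05],[85,0,0,85,0,0,0.05],[85,0,0,125,0,0,0.05],[85,0,0,155,0,0,0.05],[85,0,0,177,0,0,0.05],[85,0,0,190,0,0,0.05],[85,0,0,196,0,0,0.05],[85,0,0,196,0,0,0.05],[70,0,0,196,0,0,0.05],[60,0,0,196,0,0,0.05]]]'

```text
clock: 10.92
position: [553.6, 347.2, 61.2]
ee_rot: [-0.079, 0.997, 0.0, 0.001]
contact_force: [-0.1, -0.0, 0.4]
gripper_width: 60.2
grasp_force: 0.0
```

>>> servo_tool --rows '[[[40,0,0,0,0,0,0],[35,0,0,0,0,0,0],[35,0,0,0,0,0,0],[35,0,0,0,0,0,0],[35,0,0,0,0,0,0],[35,0,0,0,0,0,0],[35,0,0,0,0,0,0]]]'

```text
clock: 11.8
position: [553.6, 346.9, 61.3]
ee_rot: [-0.079, 0.997, 0.0, 0.0]
contact_force: [-0.6, -2.7, 6.2]
gripper_width: 48.7
grasp_force: 61.6
```

```bash
python3 - <<'E'
from h import *
go(523.5,12,170)
E
```

```text
tool yaw -170.9 P [553.6 346.9  61.3] j6 -2.22 shift [  82.4 -325.9 -108.8] turn [0. 0. 0.]
```

>>> servo_tool --rows '[[[35,0,0,-10,0,0,0],[35,0,0,-35,0,0,0],[35,0,0,-70,0,0,0],[35,4,-15,-100,0,0,0],[35,12,-48,-110,0,0,0],[35,22,-88,-110,0,0,0],[35,33,-130,-110,0,0,0],[35,44,-173,-110,0,0,0],[35,55,-216,-110,0,0,0],[35,65,-258,-110,0,0,0]]]'

```text
clock: 13.05
position: [528.8, 80.6, 169.9]
ee_rot: [-0.079, 0.997, 0.0, -0.0]
contact_force: [0.3, -0.2, -2.4]
gripper_width: 49.1
grasp_force: 62.4
```

>>> servo_tool --rows '[[[35,9,-35,0,0,0,0],[35,14,-56,0,0,0,0],[35,17,-66,0,0,0,0],[35,17.5,-68,10,0,0,0],[35,17.5,-68,25,0,0,0],[35,17.5,-68,45,0,0,0],[35,17.5,-68,65,0,0,0],[35,17.5,-68,80,0,0,0],[35,17.5,-68,88,0,0,0],[35,17.5,-68,88,0,0,0]]]'

```text
clock: 14.3
position: [522.9, 12.1, 81.7]
ee_rot: [-0.079, 0.997, -0.0, -0.001]
contact_force: [0.0, 0.5, -2.1]
gripper_width: 48.8
grasp_force: 62.4
```

```bash
python3 - <<'E'
from h import *
p,im=look("w4");go(523.5,11.5,61,7.5)
E
```

```text
tool yaw -170.9 P [523.3  12.1  82.4] j6 -1.75 shift [-0.  -0.6 21.4] turn [-0.     0.     0.027]
```

View pics/w4.png

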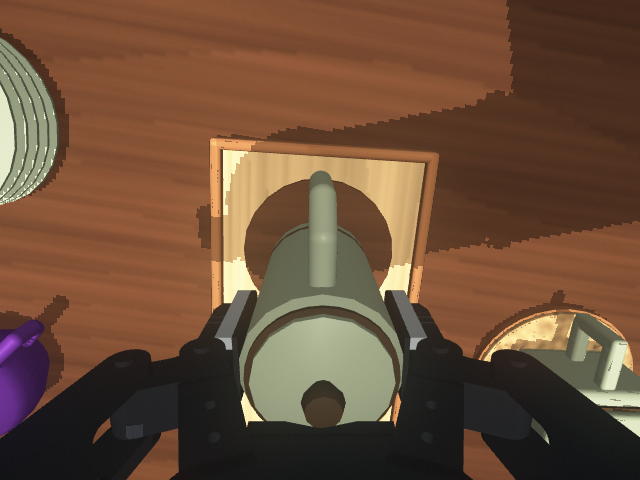

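The pot is held upright over the rest. The disc's left edge is at (245,247), its right edge at (392,250) and its near edge at (318,179).

```bash
python3 - <<'E'
from h import *
p=arm.camera_params("wrist")
q=ray(p,[(245,247),(392,250),(318,179),(262,206),(374,208)],13)[:,:2];print(q.round(1))
A=np.c_[2*q,np.ones(5)];s=np.linalg.lstsq(A,(q**2).sum(1),rcond=None)[0];print(s[:2],np.sqrt(s[2]+s[:2]@s[:2]))
E
```

```text
[[526.6 -30. ]
 [515.4  51.9]
 [482.5   4.6]
 [501.8 -23.3]
 [493.3  37.2]]
[523.90322013  11.12550556] 41.197133685615825
```

Rest centre is (523.9, 11.1), which agrees with the earlier estimate. I'll lower the pot.

>>> servo_tool --rows '[[[35,-0.5,-0.8,8,0,0,0],[35,-0.5,-0.8,14,0,0,0],[35,-0.5,-0.8,17,0,0,0],[35,-0.5,-0.8,19,0,0,0],[35,-0.5,-0.8,20,0,0,0],[35,-0.5,-0.8,20,0,0,0]]]'

```text
clock: 15.1
position: [523.7, 11.2, 62.4]
ee_rot: [-0.079, 0.997, -0.0, 0.0]
contact_force: [-0.6, -0.3, -1.9]
gripper_width: 49.0
grasp_force: 62.5
```

>>> servo_tool --rows '[[[35,0,0,0.7,0,0,0],[35,0,0,1.3,0,0,0],[35,0,0,1.3,0,0,0]]]'

```text
clock: 15.48
position: [523.9, 11.2, 61.3]
ee_rot: [-0.079, 0.997, -0.0, 0.0]
contact_force: [0.2, 0.2, -0.4]
gripper_width: 49.1
grasp_force: 62.5
```

>>> servo_tool --rows '[[[35,0,0,0.4,0,0,0],[35,0,0,0.4,0,0,0],[35,0,0,0.4,0,0,0]]]'

```text
clock: 15.85
position: [524.0, 11.3, 61.3]
ee_rot: [-0.079, 0.997, -0.0, 0.0]
contact_force: [-1.3, 0.5, 6.1]
gripper_width: 49.1
grasp_force: 62.9
```

Contact. I release and rise, then go to the round pot.

>>> servo_tool --rows '[[[55,0,0,0,0,0,0],[70,0,0,0,0,0,0],[85,0,0,0,0,0,0],[85,0,0,0,0,0,0],[85,0,0,-20,0,0,0],[85,0,0,-60,0,0,0],[85,0,0,-110,0,0,0],[85,0,0,-160,0,0,0],[85,0,0,-190,0,0,0],[85,0,0,-198,0,0,0]]]'

```text
clock: 17.1
position: [524.5, 11.4, 260.8]
ee_rot: [-0.079, 0.997, 0.0, 0.002]
contact_force: [-0.4, 0.2, -0.0]
gripper_width: 85.3
grasp_force: 0.0
```

```bash
python3 - <<'E'
from h import *
go(506,-372,255,-2)
E
```

```text
tool yaw -171.0 P [524.5  11.4 260.8] j6 -1.74 shift [  78.5 -375.8    5.2] turn [0.001 0.004 0.193]
```

>>> servo_tool --rows '[[[85,5,-25,0,0,0,0.02],[85,15,-70,0,0,0,0.05],[85,25,-120,2,0,0,0.08],[85,35,-170,3,0,0,0.12],[85,45,-220,4,0,0,0.15],[85,56,-270,5,0,0,0.19],[85,66,-315,5,0,0,0.19],[85,74,-352,5,0,0,0.19],[85,78,-372,5,0,0,0.19],[85,78.5,-376,5,0,0,0.19]]]'

```text
clock: 18.35
position: [504.8, -372.9, 252.2]
ee_rot: [0.017, 1.0, 0.001, -0.001]
contact_force: [0.3, 0.9, -0.1]
gripper_width: 85.3
grasp_force: 0.0
```

>>> servo_tool --rows '[[[85,0,0,0,0,0,0],[85,0,0,0,0,0,0]]]'

```text
clock: 18.6
position: [505.5, -371.3, 253.8]
ee_rot: [0.015, 1.0, 0.0, 0.0]
contact_force: [0.0, 0.1, 0.1]
gripper_width: 84.8
grasp_force: 0.0
```

```bash
python3 - <<'E'
from h import *
p,im=look("w5");go(506,-372,255,-2)
E
```

```text
tool yaw 178.2 P [ 505.5 -371.3  253.9] j6 -1.23 shift [-0.5 -0.6 -1.1] turn [0.    0.    0.004]
```

View pics/w5.png

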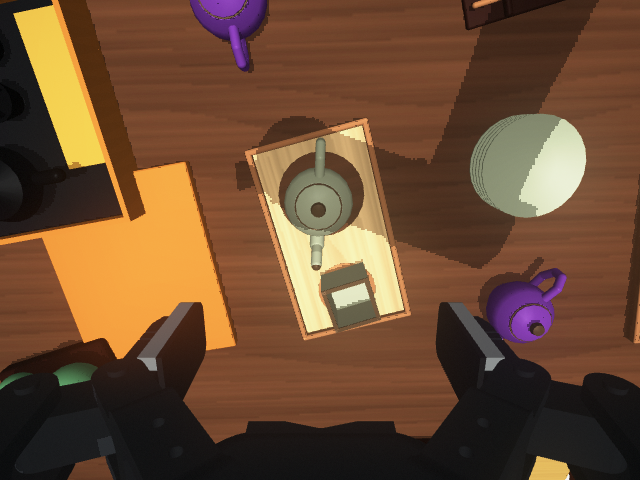

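The grey-green round pot is below with its knob at (318,210), its handle end at (320,141) and its spout tip at (317,268). The rest disc spans (278..363, top 152). The tray's corners are (247,152), (366,120), (410,316) and (304,339).

```bash
python3 - <<'E'
from h import *
p=arm.camera_params("wrist")
print("knob",ray(p,(318,210),79)[0])
a,b=ray(p,(320,141),58)[0],ray(p,(317,268),58)[0];print(a,b,np.degrees(np.arctan2(*(b-a)[[1,0]])))
c=ray(p,[(247,152),(366,120),(410,316),(304,339)],16);print(c.round(),c.mean(0))
E
```

```text
knob [ 504.43212104 -373.03917348   79.        ]
[ 450.53415948 -369.74299719   58.        ] [ 563.17828061 -375.99932451   58.        ] -3.178978526557169
[[ 461. -439.   16.]
 [ 435. -327.   16.]
 [ 637. -280.   16.]
 [ 661. -394.   16.]] [ 548.4122649  -359.82329963   16.        ]
```

>>> servo_tool --rows '[[[85,0.5,-1.7,40,0,0,0.02],[85,0.5,-1.7,90,0,0,0.02],[85,0.5,-1.7,135,0,0,0.02],[85,0.5,-1.7,170,0,0,0.02],[85,0.5,-1.7,195,0,0,0.02],[85,0.5,-1.7,213,0,0,0.02],[85,0.5,-1.7,225,0,0,0.02],[85,0.5,-1.7,231,0,0,0.02],[85,0.5,-1.7,232,0,0,0.02],[85,0.5,-1.7,232,0,0,0.02]]]'

```text
clock: 19.9
position: [505.1, -374.4, 22.3]
ee_rot: [0.026, 1.0, -0.0, 0.001]
contact_force: [-0.3, 0.1, -0.2]
gripper_width: 84.8
grasp_force: 0.0
```

>>> servo_tool --rows '[[[75,0,0,0,0,0,0],[65,0,0,0,0,0,0],[50,0,0,0,0,0,0],[45,0,0,0,0,0,0],[45,0,0,0,0,0,0],[45,0,0,0,0,0,0],[45,0,0,0,0,0,0],[45,0,0,0,0,0,0],[45,0,0,0,0,0,0]]]'

```text
clock: 21.02
position: [505.1, -374.3, 22.7]
ee_rot: [0.026, 1.0, -0.0, 0.001]
contact_force: [-0.2, 0.9, 5.7]
gripper_width: 60.0
grasp_force: 65.1
```

```bash
python3 - <<'E'
from h import *
go(551.5,349.5,130,5)
E
```

```text
tool yaw 177.0 P [ 505.1 -374.3   22.7] j6 -1.24 shift [  -9.   725.2 -107.8] turn [-0.001  0.001 -0.139]
```

>>> servo_tool --rows '[[[45,0,0,-10,0,0,0],[45,0,0,-35,0,0,0],[45,0,0,-75,0,0,0],[45,0,5,-115,0,0,0],[45,0,20,-150,0,0,0],[45,0,45,-168,0,0,-0.02],[45,-1,85,-170,0,0,-0.04],[45,-1,130,-170,0,0,-0.06],[45,-2,175,-170,0,0,-0.08],[45,-2,220,-170,0,0,-0.1]]]'

```text
clock: 22.28
position: [517.6, -153.1, 191.4]
ee_rot: [-0.024, 1.0, 0.0, -0.0]
contact_force: [0.3, 0.9, -0.4]
gripper_width: 60.1
grasp_force: 65.2
```

```bash
python3 - <<'E'
from h import *
go(551.5,349.5,195,5)
E
```

```text
tool yaw -177.3 P [ 517.6 -153.1  191.4] j6 -1.54 shift [-57.9 500.4  -3.4] turn [ 0.001 -0.001 -0.039]
```

>>> servo_tool --rows '[[[45,-5,45,0,0,0,0],[45,-10,90,0,0,0,0],[45,-16,138,0,0,0,0],[45,-21,186,0,0,0,0],[45,-27,235,0,0,0,0],[45,-33,285,0,0,0,0],[45,-39,335,0,0,0,0],[45,-44,383,0,0,0,-0.02],[45,-50,430,0,0,0,-0.04],[45,-54,468,0,0,0,-0.04]]]'

```text
clock: 23.52
position: [549.2, 317.1, 191.0]
ee_rot: [-0.044, 0.999, -0.0, -0.001]
contact_force: [0.8, -0.4, -2.1]
gripper_width: 59.8
grasp_force: 65.2
```

>>> servo_tool --rows '[[[45,-2,22,0,0,0,0],[45,-4,31,0,0,0,0],[45,-4,32,10,0,0,0],[45,-4,32,30,0,0,0],[45,-4,32,55,0,0,0],[45,-4,32,80,0,0,0],[45,-4,32,100,0,0,0],[45,-4,32,115,0,0,0],[45,-4,32,120,0,0,0],[45,-4,32,120,0,0,0]]]'

```text
clock: 24.78
position: [551.1, 347.5, 71.7]
ee_rot: [-0.044, 0.999, -0.0, 0.0]
contact_force: [0.5, -0.6, -1.0]
gripper_width: 59.9
grasp_force: 65.2
```

```bash
python3 - <<'E'
from h import *
p,im=look("w6");go(551.5,349.5,23,5)
E
```

```text
tool yaw -175.0 P [551.3 347.8  72.3] j6 -2.29 shift [-0.3  1.6 49.3] turn [0.001 0.001 0.   ]
```

View pics/w6.png

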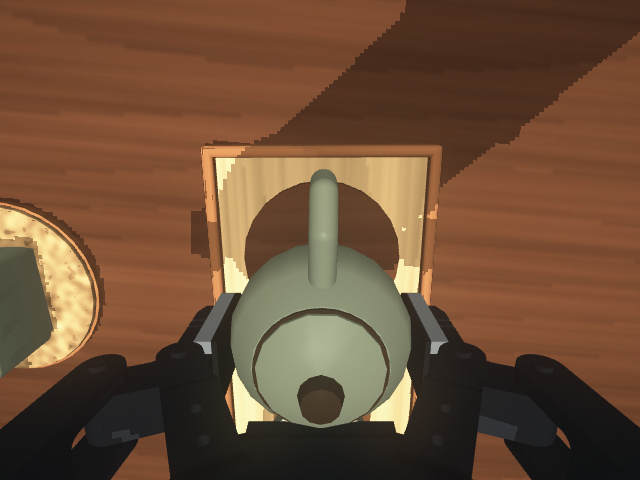

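The round pot is upright over the free rest. The disc's left edge is at (245,250), its right edge at (398,252) and its near edge at (321,180). The pot's knob is at (321,400).

```bash
python3 - <<'E'
from h import *
p=arm.camera_params("wrist")
q=ray(p,[(245,250),(398,252),(321,180),(262,207),(381,207)],13)[:,:2]
A=np.c_[2*q,np.ones(5)];s=np.linalg.lstsq(A,(q**2).sum(1),rcond=None)[0];print(q.round(),s[:2],np.sqrt(s[2]+s[:2]@s[:2]))
print("knob",ray(p,(321,400),129.6))
E
```

```text
[[550. 307.]
 [544. 389.]
 [509. 345.]
 [526. 315.]
 [520. 377.]] [549.9640738  348.61601672] 41.150734530513944
knob [[547.68456289 347.97964608 129.6       ]]
```

>>> servo_tool --rows '[[[45,-1,1,12,0,0,0],[45,-1,1,24,0,0,0],[45,-1,1,34,0,0,0],[45,-1,1,41,0,0,0],[45,-1,1,45,0,0,0],[45,-1,1,47,0,0,0],[45,-1,1,48,0,0,0],[45,-1,1,48,0,0,0]]]'

```text
clock: 25.82
position: [551.9, 348.9, 23.9]
ee_rot: [-0.044, 0.999, 0.0, 0.0]
contact_force: [-0.1, -0.8, -2.0]
gripper_width: 59.5
grasp_force: 65.2
```

>>> servo_tool --rows '[[[45,0,0,0.5,0,0,0],[45,0,0,1.2,0,0,0],[45,0,0,1.2,0,0,0]]]'

```text
clock: 26.2
position: [551.9, 348.9, 22.7]
ee_rot: [-0.044, 0.999, 0.0, 0.0]
contact_force: [-0.4, -0.5, 0.5]
gripper_width: 60.2
grasp_force: 65.3
```

Just touching. I'll press 0.3 mm more, release, and rise.

>>> servo_tool --rows '[[[45,0,0,0.3,0,0,0],[65,0,0,0.3,0,0,0],[75,0,0,0.3,0,0,0],[85,0,0,0.3,0,0,0],[85,0,0,0,0,0,0],[85,0,0,-25,0,0,0],[85,0,0,-70,0,0,0],[85,0,0,-120,0,0,0],[85,0,0,-170,0,0,0],[85,0,0,-210,0,0,0]]]'

```text
clock: 27.45
position: [552.0, 348.9, 235.1]
ee_rot: [-0.044, 0.999, 0.001, 0.001]
contact_force: [0.3, -0.1, -0.2]
gripper_width: 85.2
grasp_force: 0.0
```

```bash
python3 - <<'E'
from h import *
go(587.5,170,250,8)
E
```

```text
tool yaw -175.0 P [552.  348.9 235.1] j6 -2.29 shift [ -19.6 -181.3  -15.1] turn [ 0.001  0.002 -0.052]
```

>>> servo_tool --rows '[[[85,-2,-22,-15,0,0,-0.02],[85,-7,-65,-15,0,0,-0.05],[85,-12,-115,-15,0,0,-0.06],[85,-16,-152,-15,0,0,-0.06],[85,-19,-175,-15,0,0,-0.06],[85,-19.5,-181,-15,0,0,-0.06],[85,-19.5,-181,-15,0,0,-0.06],[85,-19.5,-181,-15,0,0,-0.06]]]'

```text
clock: 28.45
position: [587.0, 171.3, 247.3]
ee_rot: [-0.074, 0.997, 0.0, -0.0]
contact_force: [0.1, 0.1, -0.1]
gripper_width: 85.2
grasp_force: 0.0
```

```bash
python3 - <<'E'
from h import *
p,im=look("w7");go(587.5,170,22.5,8)
E
```

```text
tool yaw -171.5 P [587.  171.3 247.3] j6 -1.97 shift [ -0.3  -1.4 224.8] turn [ 0.   -0.    0.01]
```

View pics/w7.png

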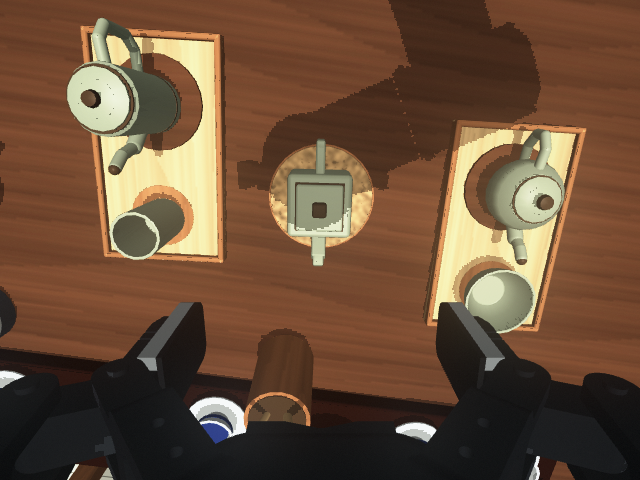

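The tall and round pots stand upright on their rests with the cups in place. The square pot's knob is at (319,210), square to the gripper.

>>> servo_tool --rows '[[[85,-0.3,-1.4,40,0,0,0],[85,-0.3,-1.4,90,0,0,0],[85,-0.3,-1.4,135,0,0,0],[85,-0.3,-1.4,170,0,0,0],[85,-0.3,-1.4,195,0,0,0],[85,-0.3,-1.4,212,0,0,0],[85,-0.3,-1.4,221,0,0,0],[85,-0.3,-1.4,223,0,0,0],[75,-0.3,-1.4,223,0,0,0],[65,-0.3,-1.4,223,0,0,0]]]'

```text
clock: 29.75
position: [588.1, 169.2, 25.4]
ee_rot: [-0.074, 0.997, 0.0, 0.001]
contact_force: [-0.4, 0.1, -0.3]
gripper_width: 64.8
grasp_force: 0.0
```

>>> servo_tool --rows '[[[50,0,0,0,0,0,0],[40,0,0,0,0,0,0],[40,0,0,0,0,0,0],[40,0,0,0,0,0,0],[40,0,0,0,0,0,0],[40,0,0,0,0,0,0],[40,0,0,0,0,0,0]]]'

```text
clock: 30.62
position: [588.5, 169.3, 25.6]
ee_rot: [-0.074, 0.997, 0.0, 0.001]
contact_force: [-0.7, 0.3, 5.0]
gripper_width: 55.0
grasp_force: 65.5
```

```bash
python3 - <<'E'
from h import *
go(504.8,-370.2,195,10)
E
```

```text
tool yaw -171.5 P [588.5 169.3  25.6] j6 -1.97 shift [ 162.  -521.2 -170.1] turn [ 0.001  0.002 -0.026]
```

>>> servo_tool --rows '[[[40,0,0,-10,0,0,0],[40,0,0,-35,0,0,0],[40,0,0,-75,0,0,0],[40,1,-3,-115,0,0,0],[40,4,-12,-150,0,0,0],[40,10,-32,-168,0,0,0],[40,20,-66,-170,0,0,0],[40,33,-108,-170,0,0,-0.02],[40,47,-152,-170,0,0,-0.04],[40,61,-197,-170,0,0,-0.06]]]'

```text
clock: 31.88
position: [554.5, -37.1, 193.2]
ee_rot: [-0.104, 0.995, 0.0, -0.002]
contact_force: [0.3, 0.4, -1.4]
gripper_width: 55.4
grasp_force: 64.8
```

```bash
python3 - <<'E'
from h import *
go(505,-370.2,195,12)
E
```

```text
tool yaw -168.1 P [554.5 -37.1 193.2] j6 -1.59 shift [ 117.1 -315.7   -1.6] turn [ 0.001 -0.003 -0.002]
```

>>> servo_tool --rows '[[[40,16,-43,0,0,0,0],[40,32,-87,0,0,0,0],[40,48,-131,0,0,0,0],[40,65,-175,0,0,0,0],[40,81,-218,0,0,0,0],[40,95,-257,0,0,0,0],[40,107,-288,0,0,0,0],[40,114,-307,0,0,0,0],[40,117,-315,0,0,0,0],[40,117,-315,10,0,0,0]]]'

```text
clock: 33.12
position: [507.1, -367.4, 184.6]
ee_rot: [-0.104, 0.995, -0.0, 0.001]
contact_force: [-0.7, -0.3, -2.3]
gripper_width: 54.9
grasp_force: 64.8
```

>>> servo_tool --rows '[[[40,0,0,20,0,0,0],[40,0,0,45,0,0,0],[40,0,0,70,0,0,0],[40,0,0,90,0,0,0],[40,0,0,102,0,0,0],[40,0,0,106,0,0,0],[40,0,0,106,0,0,0],[40,0,0,106,0,0,0]]]'

```text
clock: 34.12
position: [507.4, -367.5, 79.3]
ee_rot: [-0.104, 0.995, -0.0, 0.001]
contact_force: [-0.1, -0.3, -1.9]
gripper_width: 55.1
grasp_force: 64.8
```

```bash
python3 - <<'E'
from h import *
p,im=look("w8");go(505,-370.2,28.6)
E
```

```text
tool yaw -168.1 P [ 507.3 -367.5   79.3] j6 -0.99 shift [ 2.8 -2.1 50.7] turn [0. 0. 0.]
```

View pics/w8.png

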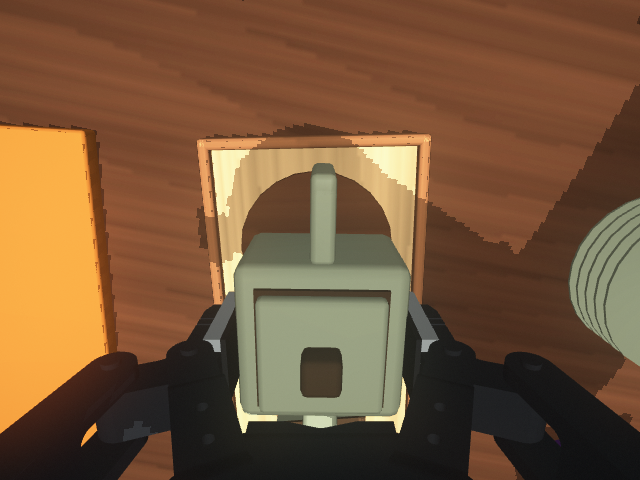

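The square pot is upright over its rest. The disc's left edge is at (241,238), its right edge at (392,238) and its near edge at (317,171). The pot's knob is at (321,372).

```bash
python3 - <<'E'
from h import *
p=arm.camera_params("wrist")
q=ray(p,[(241,238),(392,238),(317,171),(257,200),(377,200)],13)[:,:2]
A=np.c_[2*q,np.ones(5)];s=np.linalg.lstsq(A,(q**2).sum(1),rcond=None)[0];print(q.round(),s[:2],np.sqrt(s[2]+s[:2]@s[:2]))
print("knob",ray(p,(321,372),126))
E
```

```text
[[ 507. -412.]
 [ 490. -331.]
 [ 462. -379.]
 [ 484. -407.]
 [ 471. -344.]] [ 503.60408405 -370.14687197] 41.79128287889011
knob [[ 502.94423933 -367.84702541  126.        ]]
```

>>> servo_tool --rows '[[[40,1,-1,12,0,0,0],[40,2.3,-2.3,24,0,0,0],[40,2.3,-2.3,34,0,0,0],[40,2.3,-2.3,41,0,0,0],[40,2.3,-2.3,45,0,0,0],[40,2.3,-2.3,48,0,0,0],[40,2.3,-2.3,49,0,0,0],[40,2.3,-2.3,49,0,0,0]]]'

```text
clock: 35.17
position: [505.2, -370.1, 29.6]
ee_rot: [-0.104, 0.995, -0.0, 0.0]
contact_force: [-0.1, 0.1, -1.2]
gripper_width: 55.0
grasp_force: 64.8
```

>>> servo_tool --rows '[[[40,0,0,0.5,0,0,0],[40,0,0,1,0,0,0],[40,0,0,1,0,0,0]]]'

```text
clock: 35.55
position: [505.1, -370.1, 28.7]
ee_rot: [-0.104, 0.995, -0.0, 0.0]
contact_force: [0.0, 0.4, -0.1]
gripper_width: 55.2
grasp_force: 64.9
```

>>> servo_tool --rows '[[[40,0,0,0.4,0,0,0],[60,0,0,0.4,0,0,0],[75,0,0,0.4,0,0,0],[85,0,0,0.4,0,0,0],[85,0,0,0,0,0,0],[85,0,0,-25,0,0,0],[85,0,0,-70,0,0,0],[85,0,0,-120,0,0,0],[85,0,0,-170,0,0,0],[85,0,0,-200,0,0,0]]]'

```text
clock: 36.8
position: [505.6, -370.4, 231.8]
ee_rot: [-0.104, 0.995, -0.001, 0.002]
contact_force: [-0.2, -0.8, -1.1]
gripper_width: 85.1
grasp_force: 0.0
```

>>> servo_tool --rows '[[[85,0,0,0,0,0,0],[85,0,0,0,0,0,0]]]'

```text
clock: 37.05
position: [504.5, -369.6, 227.3]
ee_rot: [-0.104, 0.995, 0.001, -0.001]
contact_force: [-0.7, 0.5, -0.4]
gripper_width: 85.2
grasp_force: 0.0
```

```bash
python3 - <<'E'
from h import *
look("w9"); p,im=look("s9","scene")
a=cv2.resize(im[100:270,325:505],(400,378),interpolation=2)
b=cv2.resize(im[325:445,205:345],(400,343),interpolation=2)
w=cv2.resize(cv2.imread("pics/w9.png"),(400,300))
o=np.zeros((600,800,3),np.uint8);o[:378,:400]=a;o[:343,400:]=b[:, :400];o[378:600,:400]=w[:222];cv2.imwrite("pics/f.png",o)
E
```

```text
(no output)
```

View pics/f.png

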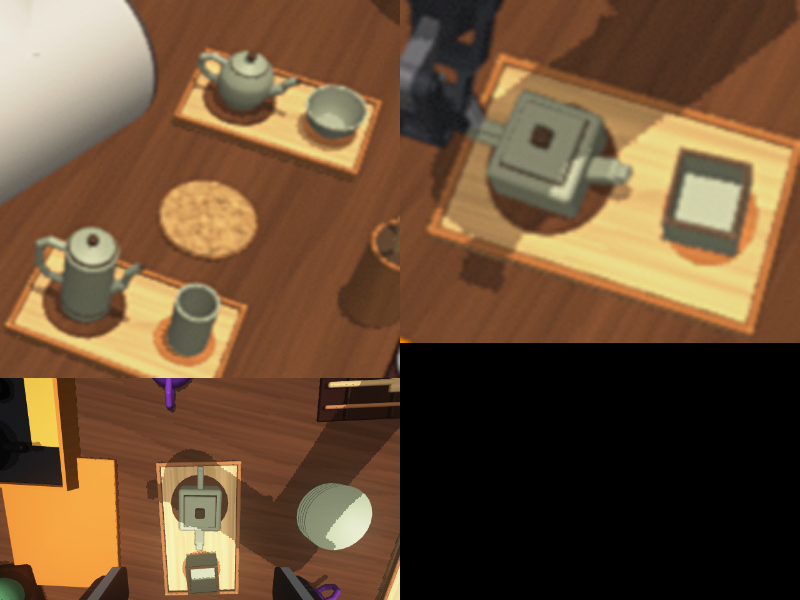

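```bash
python3 - <<'E'
from h import *
p=arm.camera_params("scene")
print(ray(p,(438,125.7),77)[0],"want 552,350");print(ray(p,(366.4,208),116)[0],"want 524,12");print(ray(p,(254.7,373),72)[0],"want 505,-370")
E
```

```text
[555.18070104 346.02098438  77.        ] want 552,350
[526.71132025   9.15296715 116.        ] want 524,12
[ 506.97187152 -369.96447787   72.        ] want 505,-370
```

```bash
python3 -c "
from bench import arm
print(arm.job_done())"
```

```text
the job is handed in; nothing more can be done
None
```

The job is handed in at about 37 s on the robot's clock: all three teapots stand upright on their own trays' rests, within about 5 mm of centre by the last camera check, and the cups are still standing in place.

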